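Pull out the inspection camera's boom to its next hole

ROBOT

A 6-joint arm with a two-finger parallel gripper is mounted at the origin on the work surface. World frame = base frame: x ahead of the robot, y to its left, z up, the work surface at z = 0. Lengths are in mm, angles in rad, forces in N, time in s.
With the tool pointing down it reaches from about 350 to 775 mm from the base axis. Payload 7.3 kg.
Tool frame: the origin (TCP) lies midway between the tips of the shut fingers; the grasp point (between the pads) lies 19 mm behind it; z points along the fingers, y is the line along which they close (so a half turn about z gives the same grasp; the last joint's range is limited). The gripper opens to 92 mm and grips with 3 to 60 N. Pads are 19 mm wide; open, the fingers measure 130 mm over their backs; the gripper's body (75 mm by 190 mm) begins 47 mm behind the grasp point.
Start: joints at [1.001, 0.342, 1.524, -0, 1.275, -0.146], TCP at [215.883, 478.581, 226.741] pointing down, gripper open.
Joint ranges: [-2.53, 2.53], [-0.77, 2.02], [0.04, 2.7], [-1, 4.14], [0.28, 2.66], [-3.11, 3.11]. Speed limits (rad/s): [2.57, 2.57, 3.14, 3.14, 3.14, 3.14].

INTERFACE

Orientations are given as [roll, pitch, yaw] about the fixed x, y, z axes, in that order (R = Rz(yaw) Ry(pitch) Rx(roll)).
In Python, from plant import readout, vision, order, models gives the robot as it stands. The module is installed in compiled form; this text tells all that it offers.
- The arm moves only by the tool step_arm, never from a script. Its argument "series" is text: rows parted by semicolons, each of 7 numbers parted by spaces: the gripper's target within -1 to 1 (shut at 1, half-way at 0, fully open at -1), then the shift along the tool's x, y, z each as a share of 80 mm, from -1 to 1, then the turn, a rotation vector about the tool's x, y, z each as a share of 2 pi rad, from -1 to 1. In form: jaw x y z ax ay az; .... A call has 1 to 20 rows; each row is the pose to reach, as a shift and turn from the pose commanded when the call began, along the tool's axes at that moment, turning the shorter way round; what a row does not reach only later rows make up. A row lasts 1/10 s, in which the tool goes at most 50 mm and 8.59 degrees, less where a joint would pass 70% of its speed; a pose out of reach is approached as far as the arm can. A call with a number of a shift or a turn outside -1 to 1 is refused whole. A call with a gripper value outside its range is refused whole. The fingers move at their own pace and stop on an object; the grip force is fixed at half the most. Time passes only in rows, so rows that repeat a pose let the fingers close. It gives the time, the measured TCP pose, the force, the opening and the grip force at its end, in the units of the state.
- readout.get_obs(): the state, without advancing time (a new reading comes with each control period).
- vision.capture(name): name is "scene" or "top" or "wrist"; returns a dict with "frame" (420x560x3 uint8, red, green, blue), "depth" (420x560 float32, mm along the optical axis (not along the pixel's ray), 0 where there is no reading), "fovy" (degrees; the focal length in pixels is half the picture's height over the tangent of half this angle, whatever the lens; pixels are square), "cx", "cy" (the principal point, pixels), "rvec" (rotation vector, rad) and "tvec" (3), from world to camera coordinates, as OpenCV has them; the wrist camera has in their place "mount" (4x4, takes a point from camera to tool coordinates, whose origin is the TCP and whose axes are the flange's). Camera axes: x right, y down, z forward; pixel columns grow to the right and rows downward; lengths in mm; the calibration is good to about 2 mm. A picture is of the moment at which its call begins: read the wrist's pose just before it.
- order.close_job(): hands the job in; it is judged then, once.
Trained networks look in a picture, given as the dict that the camera call returned (one of the last four; its "shot" number tells which), for a name from the list of things; names that differ only in an ending like _2 or _b are one class to them, and where a whole thing is asked for, a point or a joint stands for the part that bears it (a point fixed in the world has none). Each returns a list of dicts, best first, with "p" (0 to 1); they miss things now and then, are a little off and sometimes report something else, mostly with a low value. They report only what shows in the picture. A call takes as long as a camera call.
- models.look_for(picture, thing): "position" ([column, row] in pixels, amid what is visible of it).
- models.pinpoint(picture, thing): "position" ([column, row] in pixels: a listed point, or the origin of a listed thing).
The state is a dict: "time": time; "joint_positions": joint angles; "dq": joint speeds; "tau": joint torques, N m; "tool_pos": TCP position; "tcp_rot": TCP orientation; "contact_force": force on the tool from outside, world axes, zero at the start; "moment": the same for the moment, N m; "grip_width": finger opening in mm; "finger_force": force on a finger pad.
Only numpy, scipy, OpenCV 4.12 (cv2) and the standard library are available. Lean on these libraries where they do the work, as an engineer would, in place of code of your own. Each camera call takes 0.05 s, during which the arm holds its last target. There are 200 camera calls.

TASK

Pull the inspection camera's boom out to its second hole: gently press the red spring button flush, push the blue sleeve out towards the camera end until the button pops up through the second hole, then press the orange flip lock down flat. Do not force anything on the boom, and leave the other things on the bench where they are.

Things in the scene. Friction and masses are not known exactly. Their poses are not given: they have to be found in the camera images.
- stand: Fixed camera stand: steel foot 150 x 130 mm round a post at y = -0.215; the post carries the boom, a level square inner tube (21 mm, aluminium) with the blue sleeve on it. Origin on the table nominally under the red button; its y axis runs along the boom from the post to the camera, the way the sleeve is pulled out; z up; boom at x = 0. Nothing here moves.
- button_nominal (a point): Point fixed to the stand, 165 mm above the table: nominal place of the red button, at the sleeve's upper face. The post clamp is set anew each time, so the whole boom with all on it is truly up to 20 mm higher or lower and up to 15 mm further along +y or -y. This offset is not measured: look or feel for it. The boom itself does not give under load.
- button (a joint): How far the red button is pressed down, m: 0 = out, its round top 6 mm above the sleeve's upper face; 0.006 = flush with that face; 0.009 = bottom. A pin 10 mm across on the inner tube. Its spring pushes up with 2 N when out, 5 N when flush. More than 25 N on it, from the robot or the hole's edge, damages it.
- sleeve (a joint): How far the sleeve is pulled out (+y), m: 0 = button in first hole, 0.045 = button centred in second hole, 0.065 = end stop. Friction 2.5 N. Play in a hole 1 mm either way; out, the button locks the sleeve. Once flush, the hole's edge cams it further down when the sleeve is pushed with 7 to 13 N; then it rides under the wall until the next hole.
- ridge_nominal (a point): Point fixed to the stand: nominal place, at the start, of the top edge of the yellow thumb ridge's rear face (same offset as the button). The ridge stands across the sleeve, 26 mm wide, 6 mm thick, 14 mm high; its rear face is 12 mm ahead (+y) of the first hole's centre. A fingertip that presses the button can push the sleeve along by it.
- lock_nominal (a point): Point fixed to the stand: nominal place, at the start, of the orange flip lock's hinge axis (along x), on the sleeve 62 mm behind (-y) the first hole, 6.5 mm above the upper face. The lock is a plate 22 mm wide, 66 mm long, 5 mm thick, reaching from the hinge backwards (-y); shut, its top is 9 mm above the sleeve's upper face.
- lock (a joint): Angle of the flip lock, rad: 0 = shut, flat along the boom; 0.75 to 1 = standing up open, as at the start; stays where it is left (hinge friction 0.07 N m). The sleeve that carries it: square tube 26 x 26 mm, 2 mm wall, from 70 mm behind to 140 mm ahead of the first hole, holes 12 x 12 mm, the white camera under its far end. Over 25 N on any of these damages it.
- board: Green circuit board 60 x 85 mm with parts up to 12 mm high, lying under the camera. Origin: centre of its underside.
- solder: Spool of solder wire, standing upright, white flanges 54 mm across, 40 mm high. Origin: centre of its underside.
- wire: Spool of blue wire, standing upright, 54 mm across, 40 mm high. Origin: centre of its underside.
- flux: Orange jar 44 mm across, 75 mm high. Origin: centre of its underside.
- screwdriver: Red-handled screwdriver, 160 mm, lying down. Origin: under its middle.
- marker: White marker with a blue cap, 135 mm long, lying down. Origin: on the table under its middle.
- mug: White mug, 80 mm across, 95 mm high. Origin: centre of its underside.

How it is judged:
By the outcome, as a careful person would: the job done as asked, in the order asked, and still so for the second after the job is handed in, with the robot touching nothing.
It also fails if it takes over 54 s, if anything falls off the work surface, if the arm or the gripper's body presses on something with over 40 N, if the wrist force passes 120 N, or if a joint passes its speed limit or range.

## Working session

There is one attempt and no reset: what is moved stays moved. The work goes in short steps, Python scripts to look and compute and a tool call to move; the robot and the scene stay as the last step left them, time stands still between calls to the robot, and variables do not carry over. Pictures are saved under pics/ and viewed, at most 10 in all, crops included, and the job is handed in when it is done.

Besides the shell and the picture viewer there is one more tool, called in YAML: its name, and indented under it one key for each argument. step_arm: Moves the arm, as the interface text tells. Shift numbers are shares of 80 mm and turn numbers shares of 2 pi rad, none past 1 either way. Its arguments: {"type":"object","properties":{"series":{"type":"string"}},"required":["series"]}

```bash
mkdir -p pics; cat > h.py <<'E'
import numpy as np, cv2
from scipy.spatial.transform import Rotation as R
from plant import readout, vision, order, models
def cam(c):
    o=readout.get_obs(); p=vision.capture(c)
    f=210/np.tan(np.radians(p["fovy"])/2)
    if "mount" in p:
        T=np.eye(4);T[:3,:3]=R.from_euler('xyz',o["tcp_rot"]).as_matrix();T[:3,3]=o["tool_pos"]
        M=T@np.array(p["mount"])
    else:
        E=np.eye(4);E[:3,:3]=cv2.Rodrigues(np.array(p["rvec"],float))[0];E[:3,3]=np.ravel(p["tvec"]);M=np.linalg.inv(E)
    return p,f,M
def pt(p,f,M,u,v,d=None):
    if d is None:
        w=p["depth"][max(0,int(v)-1):int(v)+2,max(0,int(u)-1):int(u)+2];w=w[w>0];d=np.median(w) if len(w) else 0
    return (M@np.array([(u-p["cx"])/f*d,(v-p["cy"])/f*d,d,1]))[:3]
def cloud(p,f,M):
    v,u=np.mgrid[:420,:560];d=p["depth"]
    X=np.stack([(u-p["cx"])/f*d,(v-p["cy"])/f*d,d,np.ones_like(d)],-1)@M.T
    return X[...,:3]
def save(p,n): cv2.imwrite("pics/"+n+".png",p["frame"][...,::-1])
E
python3 - <<'E'
from h import *
o=readout.get_obs();print({k:np.round(v,3) for k,v in o.items()})
ims=[]
for c in["scene","top","wrist"]:
    p,f,M=cam(c);save(p,c)
    for t in["stand","button_nominal","button","ridge_nominal","lock_nominal","sleeve","lock"]:
        for fn in("look_for","pinpoint"):
            try:r=getattr(models,fn)(p,t)[:2]
            except Exception as e: r=[];print(c,t,fn,str(e)[:60])
            for q in r: print(c,t,fn,round(q["p"],2),np.round(q["position"]),np.round(pt(p,f,M,*q["position"])))
    print(c,np.round(M,3).tolist())
E
```

```text
{'time': np.float64(0.0), 'joint_positions': array([ 1.001,  0.343,  1.525,  0.   ,  1.275, -0.146]), 'dq': array([-0.001,  0.001, -0.001,  0.001, -0.   ,  0.   ]), 'tau': array([ 2.0000e-03, -4.3123e+01, -2.4422e+01,  7.2000e-02,  5.6000e-02,
       -0.0000e+00]), 'tool_pos': array([215.652, 478.224, 226.038]), 'tcp_rot': array([-3.14 , -0.   ,  2.718]), 'contact_force': array([-0.415, -0.138,  0.9  ]), 'moment': array([ 0.019, -0.032,  0.008]), 'finger_force': np.float64(0.0), 'grip_width': np.float64(91.738)}
scene stand look_for 0.56 [120. 253.] [ 444. -158.    1.]
scene button_nominal look_for 0.78 [112. 253.] [ 594. -167.  126.]
scene button_nominal pinpoint 0.92 [214. 193.] [318.  54.   1.]
scene button pinpoint it knows: board, button_nominal, flux, lock_nominal, marker,
scene ridge_nominal look_for 0.91 [114. 255.] [ 445. -167.   -0.]
scene ridge_nominal pinpoint 0.96 [223. 184.] [290.  82.   1.]
scene lock_nominal look_for 0.72 [114. 251.] [ 593. -164.  129.]
scene lock_nominal look_for 0.7 [151. 244.] [ 461. -102.   19.]
scene lock_nominal pinpoint 0.6 [177. 199.] [314. -2
[... 1222 characters left out ...]
 pinpoint it knows: board, button_nominal, flux, lock_nominal, marker,
top lock look_for 0.84 [394. 203.] [566. -77. 182.]
top lock pinpoint it knows: board, button_nominal, flux, lock_nominal, marker,
top [[0.021, -0.987, 0.161, 458.081], [-1.0, -0.023, -0.008, 92.295], [0.012, -0.161, -0.987, 777.468], [0.0, 0.0, 0.0, 1.0]]
wrist button pinpoint it knows: board, button_nominal, flux, lock_nominal, marker,
wrist sleeve pinpoint it knows: board, button_nominal, flux, lock_nominal, marker,
wrist lock pinpoint it knows: board, button_nominal, flux, lock_nominal, marker,
wrist [[0.41, 0.876, 0.254, 148.33], [0.912, -0.394, -0.113, 509.558], [0.001, 0.278, -0.961, 385.194], [0.0, 0.0, 0.0, 1.0]]
```

```bash
python3 - <<'E'
import cv2
t=cv2.imread("pics/top.png");s=cv2.imread("pics/scene.png")
c=cv2.resize(t[150:330,250:490],(800,600),interpolation=cv2.INTER_CUBIC);cv2.imwrite("pics/topc.png",c)
E
```

```text
(no output)
```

View pics/topc.png

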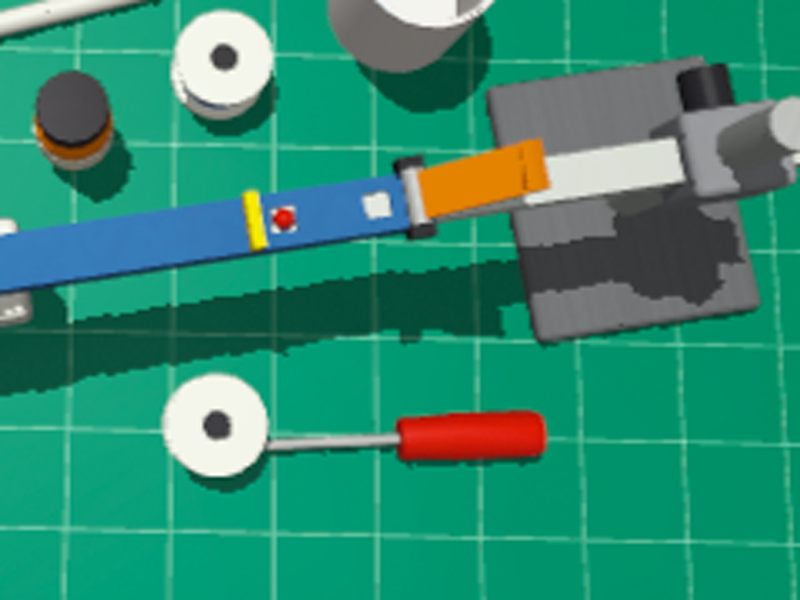

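View pics/scene.png

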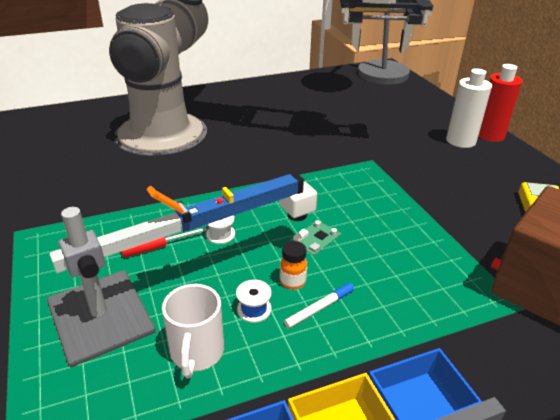

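The top view shows the boom along +y: yellow ridge at about (327,216), red button at (335,215), second hole at (363,212) and the lock from (374,208) to (413,198), standing open. The scene view agrees: the lock is raised, the mug, spools and jar are beside the boom, and the board is under the camera.

```bash
cat >> h.py <<'E'
def seg(p,f,M):
    X=cloud(p,f,M);r=p["frame"].astype(int);h=cv2.cvtColor(p["frame"],cv2.COLOR_RGB2HSV)
    H,S,V=[h[...,i].astype(int) for i in range(3)]
    up=(X[...,2]>110)&(X[...,2]<260)&(p["depth"]>0)&(abs(X[...,0]-560)<120)
    s=(S>130)&(V>70)&up
    return X,dict(blue=s&(H>100)&(H<125),yel=s&(H>23)&(H<35),red=s&((H<5)|(H>174)),ora=s&(H>8)&(H<20))
E
python3 - <<'E'
from h import *
p,f,M=cam("top");X,m=seg(p,f,M)
for k,v in m.items():
    q=X[v];yx=np.argwhere(v)
    if len(q):print(k,len(q),np.round(np.median(q,0),1),np.round(q.min(0),1),np.round(q.max(0),1),"px",yx.mean(0)[::-1].round(1))
q=X[m["blue"]];zt=np.median(q[:,2]);q=q[abs(q[:,2]-zt)<5]
c=q.mean(0);w,V=np.linalg.eigh(np.cov((q-c).T));print("sleeve c",c.round(1),"axis",V[:,2].round(4),"z",zt,q[:,2].std(),"yaw deg",np.degrees(np.arctan2(V[1,2],V[0,2])),"zspan by y",[(a,np.median(q[abs(q[:,1]-a)<10][:,2]).round(1),q[abs(q[:,1]-a)<6][:,0].min().round(1),q[abs(q[:,1]-a)<6][:,0].max().round(1)) for a in(-40,0,40,80,110)])
for u,v in[(335.2,215.4),(327,216),(363,211.8),(374,208)]: print(u,v,pt(p,f,M,u,v).round(1))
p,f,M=cam("scene");X,m=seg(p,f,M)
for k,v in m.items():
    q=X[v];yx=np.argwhere(v)
    if len(q):print("scene",k,len(q),np.round(np.median(q,0),1),np.round(q.min(0),1),np.round(q.max(0),1),"px",yx.mean(0)[::-1].round(1))
E
```

```text
blue 1871 [540.6  58.8 148.4] [513.  -52.9 136. ] [572.5 146.  151.8] px [304.1 220.4]
yel 75 [546.4  21.4 161.9] [534.3  16.6 149.7] [559.5  25.7 165.2] px [325.8 216.2]
red 26 [549.7   7.1 153.8] [545.6   3.2 148.3] [553.3  11.1 156.6] px [334.6 215.2]
ora 562 [564.9 -78.3 184.4] [ 551.2 -100.5  158.9] [578.4 -54.5 207.9] px [394.7 203.3]
sleeve c [541.2  53.7 148.4] axis [-1.732e-01  9.849e-01  5.000e-04] z 148.4415071204029 1.152647721891286 yaw deg 99.97467954030316 zspan by y [(-40, np.float64(148.4), np.float64(545.0), np.float64(571.0)), (0, np.float64(148.4), np.float64(537.0), np.float64(563.9)), (40, np.float64(148.4), np.float64(530.8), np.float64(556.3)), (80, np.float64(148.4), np.float64(523.7), np.float64(550.6)), (110, np.float64(148.5), np.float64(518.3), np.float64(545.2))]
335.2 215.4 [549.2   6.1 153.9]
327 216 [546.8  19.8 162.3]
363 211.8 [557.  -38.7 146.4]
374 208 [561.3 -53.1 159.4]
scene blue 2285 [552.1  49.1 143.2] [512.3 -61.5 120.6] [580.3 148.5 155.5] px [242.2 200.7]
scene yel 66 [553.1  21.8 161.2] [535.9  17.9 149.6] [563.1  26.5 163.8] px [227.8 193.7]
scene red 22 [553.8   6.6 150.8] [550.2   3.4 147.2] [556.7  10.5 153.6] px [219.1 200.4]
scene ora 275 [573.  -79.  186.1] [ 543.9 -100.   144.8] [581.4 -54.5 206.4] px [164.6 198.9]
```

step_arm:
  series: "1 -1 -0.59 0 0 0 0.1549;1 -1 -0.59 0 0 0 0.1549;1 -1 -0.59 0 0 0 0.1549;1 -1 -0.59 0 0 0 0.1549;1 -1 -0.59 0 0 0 0.1549;1 -1 -0.59 0 0 0 0.1549;1 -1 -0.59 0 0 0 0.1549;1 -1 -0.59 0 0 0 0.1549"

```text
time: 2.7
tool_pos: [269.4, 402.6, 226.8]
tcp_rot: [3.141, -0.0, 1.744]
contact_force: [-0.3, -0.7, 0.2]
grip_width: 32.9
finger_force: 0.0
```

step_arm:
  series: "1 -1 0.47 0 0 0 0;1 -1 0.47 0 0 0 0;1 -1 0.47 0 0 0 0"

```text
time: 3.0
tool_pos: [322.2, 327.7, 226.8]
tcp_rot: [3.141, 0.001, 1.743]
contact_force: [0.7, 0.2, -0.1]
grip_width: 8.6
finger_force: 0.0
```

step_arm:
  series: "1 -1 0.47 0 0 0 0;1 -1 0.47 0 0 0 0;1 -1 0.47 0 0 0 0"

```text
time: 3.3
tool_pos: [373.1, 255.7, 226.8]
tcp_rot: [3.141, 0.001, 1.743]
contact_force: [0.1, -0.7, 0.5]
grip_width: 0.7
finger_force: 0.0
```

step_arm:
  series: "1 -1 0.47 0 0 0 0;1 -1 0.47 0 0 0 0;1 -1 0.47 0 0 0 0"

```text
time: 3.6
tool_pos: [423.8, 183.9, 226.7]
tcp_rot: [3.141, 0.001, 1.743]
contact_force: [0.1, -0.7, 0.3]
grip_width: 0.3
finger_force: 0.0
```

step_arm:
  series: "1 -1 0.47 0 0 0 0;1 -1 0.47 0 0 0 0;1 -1 0.47 0 0 0 0"

```text
time: 3.9
tool_pos: [474.6, 111.9, 226.6]
tcp_rot: [3.141, 0.0, 1.743]
contact_force: [-0.4, 0.2, -0.5]
grip_width: 0.3
finger_force: 0.0
```

step_arm:
  series: "1 -0.5 0.47 0 0 0 0;1 -0.5 0.47 0 0 0 0;1 -0.5 0.47 0 0 0 0"

```text
time: 4.2
tool_pos: [516.7, 81.6, 226.2]
tcp_rot: [-3.141, -0.001, 1.745]
contact_force: [-0.4, 0.6, 0.7]
grip_width: 0.2
finger_force: 0.0
```

```bash
python3 - <<'E'
from h import *
o=readout.get_obs();print(o["tool_pos"].round(2),o["contact_force"].round(2))
for c in("wrist","top"):
    p,f,M=cam(c);X,m=seg(p,f,M);save(p,c+"2")
    for k,v in m.items():
        q=X[v];yx=np.argwhere(v)
        if len(q):print(c,k,len(q),np.round(np.median(q,0),1),np.round(q.min(0),1),np.round(q.max(0),1),"px",yx.mean(0)[::-1].round(1))
    if c=="wrist":print((M@np.linalg.inv(M)).shape, M[:3,3].round(), np.round(p["mount"],2).tolist())
E
```

```text
[516.67  81.6  226.24] [-0.38  0.6   0.67]
wrist blue 3348 [534.4 105.2 148. ] [515.2  56.9 126.5] [554.9 146.  150.2] px [304.9 191.7]
(4, 4) [505. 155. 385.] [[0.0, -0.96, -0.28, 74.93], [1.0, 0.0, 0.0, 0.72], [-0.0, -0.28, 0.96, -158.45], [0.0, 0.0, 0.0, 1.0]]
```

View pics/wrist2.png

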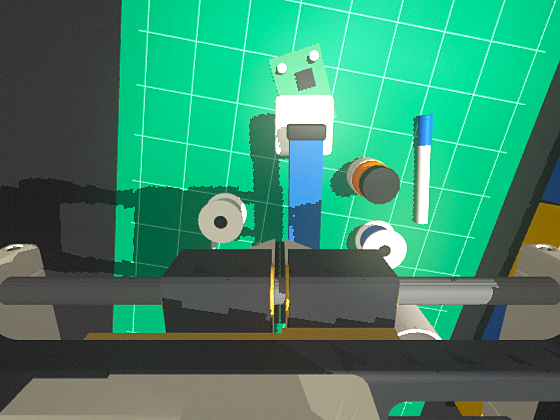

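step_arm:
  series: "1 -1 0.245 0 0 0 0;1 -1 0.245 0 0 0 0;1 -1 0.245 0.35 0 0 0;1 -1 0.245 0.7 0 0 0;1 -1 0.245 0.7 0 0 0;1 -1 0.245 0.7 0 0 0"

```text
time: 4.9
tool_pos: [549.5, 6.4, 171.4]
tcp_rot: [-3.141, -0.0, 1.746]
contact_force: [0.0, 0.3, 0.5]
grip_width: 0.6
finger_force: 0.0
```

```bash
python3 - <<'E'
from h import *
o=readout.get_obs();print(o["tool_pos"].round(2),o["contact_force"].round(2))
for c in("scene",):
    p,f,M=cam(c);X,m=seg(p,f,M);cv2.imwrite("pics/s3.png",cv2.resize(p["frame"][130:250,140:300,::-1],(800,600),interpolation=cv2.INTER_CUBIC))
    for k,v in m.items():
        q=X[v];yx=np.argwhere(v)
        if len(q):print(c,k,len(q),np.round(np.median(q,0),1),np.round(q.min(0),1),np.round(q.max(0),1),"px",yx.mean(0)[::-1].round(1))
    t=np.linalg.inv(M)@np.append(o["tool_pos"],1);print("tcp px",p["cx"]+f*t[0]/t[2],p["cy"]+f*t[1]/t[2])
E
```

```text
[549.52   6.38 171.4 ] [0.04 0.28 0.51]
scene blue 2268 [552.7  49.4 143. ] [513.2 -61.7 121.6] [580.5 148.5 154. ] px [242.3 200.9]
scene yel 48 [554.7  21.6 158.7] [541.2  18.7 149.8] [563.6  24.6 163.5] px [227.9 194.7]
scene red 23 [553.4   6.9 150.4] [550.1   3.1 146.6] [556.3  11.3 154.7] px [219.3 200.5]
scene ora 306 [573.9 -76.7 188.6] [545.4 -99.9 145.8] [587.7  -7.  258.6] px [168.6 194.9]
tcp px 217.5517383035061 188.30192172884261
```

View pics/s3.png

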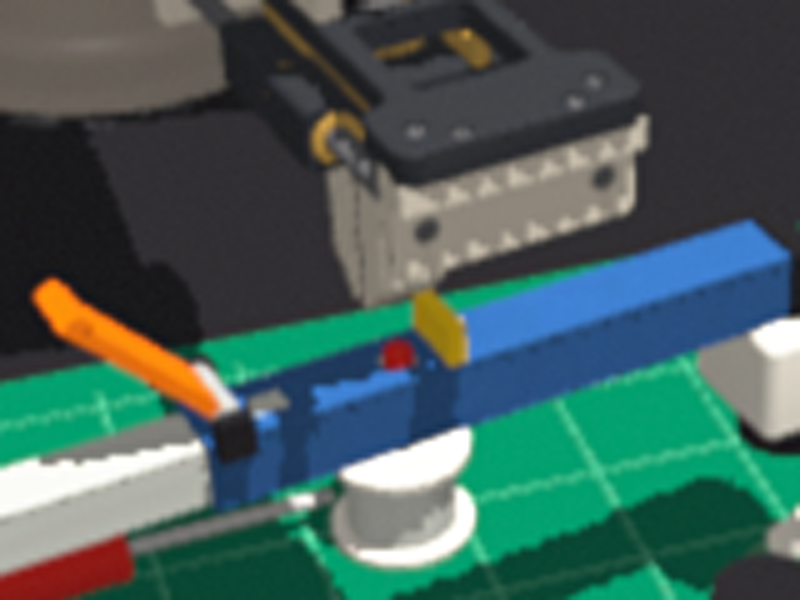

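```bash
python3 - <<'E'
from h import *
p,f,M=cam("scene");X=cloud(p,f,M)
for u,v in[(360,285),(370,290),(385,280),(400,275),(420,270),(440,260),(440,270),(500,235),(500,250),(560,230),(620,200),(625,185),(345,200)]:
    print((u,v),X[int(130+v/5),int(140+u/5)].round(0))
d=R.from_euler('xyz',readout.get_obs()["tcp_rot"]).as_matrix();print(d.round(3).tolist())
E
```

```text
(360, 285) [551.  -3. 177.]
(370, 290) [558.  -1. 179.]
(385, 280) [569.   1. 189.]
(400, 275) [569.   6. 190.]
(420, 270) [566.  13. 188.]
(440, 260) [639.  -0. 240.]
(440, 270) [563.  20. 185.]
(500, 235) [637.  17. 243.]
(500, 250) [288. 121.   1.]
(560, 230) [282. 151.   1.]
(620, 200) [631.  54. 242.]
(625, 185) [629.  56. 246.]
(345, 200) [548.  -5. 206.]
[[-0.174, 0.985, 0.003], [0.985, 0.174, -0.0], [-0.001, 0.003, -1.0]]
```

step_arm:
  series: "1 0 0 0.06 0 0 0;1 0 0 0.12 0 0 0;1 0 0 0.175 0 0 0;1 0 0 0.175 0 0 0;1 0 0 0.175 0 0 0"

```text
time: 5.5
tool_pos: [549.9, 5.1, 156.6]
tcp_rot: [-3.141, -0.0, 1.744]
contact_force: [0.0, 0.2, -0.2]
grip_width: 0.5
finger_force: 0.0
```

step_arm:
  series: "1 0 0 0.012 0 0 0;1 0 0 0.025 0 0 0;1 0 0 0.0375 0 0 0;1 0 0 0.0375 0 0 0;1 0 0 0.0375 0 0 0"

```text
time: 6.0
tool_pos: [549.9, 5.2, 153.7]
tcp_rot: [-3.142, -0.0, 1.745]
contact_force: [-1.0, 0.9, -0.6]
grip_width: 0.6
finger_force: 0.0
```

step_arm:
  series: "1 0 0 0.006 0 0 0;1 0 0 0.012 0 0 0;1 0 0 0.025 0 0 0;1 0 0 0.025 0 0 0;1 0 0 0.025 0 0 0"

```text
time: 6.5
tool_pos: [550.0, 5.2, 151.8]
tcp_rot: [3.141, -0.0, 1.745]
contact_force: [0.1, 0.5, 1.2]
grip_width: 0.1
finger_force: 0.4
```

step_arm:
  series: "1 0 0 0.006 0 0 0;1 0 0 0.0125 0 0 0;1 0 0 0.0125 0 0 0;1 0 0 0.0125 0 0 0"

```text
time: 6.9
tool_pos: [550.0, 5.2, 150.9]
tcp_rot: [3.141, 0.0, 1.745]
contact_force: [0.2, -0.2, 3.0]
grip_width: 0.6
finger_force: 1.0
```

step_arm:
  series: "1 0 0 0.006 0 0 0;1 0 0 0.0125 0 0 0;1 0 0 0.0125 0 0 0;1 0 0 0.0125 0 0 0"

```text
time: 7.3
tool_pos: [550.0, 5.2, 149.8]
tcp_rot: [3.141, -0.0, 1.744]
contact_force: [0.3, 1.0, 2.3]
grip_width: 0.7
finger_force: 1.3
```

step_arm:
  series: "1 0 0 0.009 0 0 0;1 0 0 0.009 0 0 0;1 0 0 0.009 0 0 0"

```text
time: 7.6
tool_pos: [550.0, 5.2, 149.0]
tcp_rot: [3.141, -0.0, 1.745]
contact_force: [-0.1, 0.4, 2.2]
grip_width: -0.2
finger_force: 1.4
```

step_arm:
  series: "1 0 0 0.006 0 0 0;1 0 0 0.006 0 0 0;1 0 0 0.006 0 0 0"

```text
time: 7.9
tool_pos: [550.0, 5.2, 148.5]
tcp_rot: [3.141, -0.0, 1.745]
contact_force: [0.8, -0.2, 2.8]
grip_width: 0.3
finger_force: 1.5
```

step_arm:
  series: "1 0 0 0.006 0 0 0;1 0 0 0.006 0 0 0;1 0 0 0.006 0 0 0"

```text
time: 8.2
tool_pos: [550.0, 5.2, 148.1]
tcp_rot: [3.141, -0.0, 1.745]
contact_force: [0.7, 0.4, 3.4]
grip_width: 0.5
finger_force: 1.6
```

step_arm:
  series: "1 0 0 0.006 0 0 0;1 0 0 0.006 0 0 0;1 0 0 0.006 0 0 0"

```text
time: 8.5
tool_pos: [550.0, 5.2, 147.6]
tcp_rot: [3.141, -0.0, 1.745]
contact_force: [0.0, 0.1, 3.8]
grip_width: 0.5
finger_force: 1.7
```

step_arm:
  series: "1 0 0 0.004 0 0 0;1 0 0 0.004 0 0 0;1 0 0 0.004 0 0 0"

```text
time: 8.8
tool_pos: [550.0, 5.2, 147.3]
tcp_rot: [3.141, -0.0, 1.745]
contact_force: [0.1, 0.1, 4.0]
grip_width: 0.6
finger_force: 1.8
```

step_arm:
  series: "1 0 0 0.005 0 0 0;1 0 0 0.005 0 0 0;1 0 0 0.005 0 0 0"

```text
time: 9.1
tool_pos: [550.0, 5.2, 146.9]
tcp_rot: [3.141, -0.0, 1.745]
contact_force: [0.1, 0.3, 3.3]
grip_width: 0.5
finger_force: 1.9
```

step_arm:
  series: "1 0 0 0.005 0 0 0;1 0 0 0.005 0 0 0;1 0 0 0.005 0 0 0"

```text
time: 9.4
tool_pos: [550.0, 5.2, 146.4]
tcp_rot: [3.142, -0.0, 1.745]
contact_force: [-0.3, -0.0, 2.8]
grip_width: 1.0
finger_force: 2.0
```

step_arm:
  series: "1 0 0 0.004 0 0 0;1 0 0 0.004 0 0 0;1 0 0 0.004 0 0 0"

```text
time: 9.7
tool_pos: [550.0, 5.2, 146.1]
tcp_rot: [3.141, -0.0, 1.745]
contact_force: [-0.3, -0.4, 4.2]
grip_width: -0.0
finger_force: 2.0
```

step_arm:
  series: "1 0 0 0.004 0 0 0;1 0 0 0.004 0 0 0;1 0 0 0.004 0 0 0"

```text
time: 10.0
tool_pos: [550.0, 5.2, 145.8]
tcp_rot: [3.141, -0.0, 1.745]
contact_force: [0.5, -0.2, 3.9]
grip_width: 0.4
finger_force: 2.1
```

step_arm:
  series: "1 0 0 0.004 0 0 0;1 0 0 0.004 0 0 0;1 0 0 0.004 0 0 0"

```text
time: 10.3
tool_pos: [550.0, 5.2, 145.5]
tcp_rot: [3.141, -0.0, 1.745]
contact_force: [0.4, -1.2, 4.6]
grip_width: 0.7
finger_force: 2.2
```

```bash
python3 - <<'E'
from h import *
p,f,M=cam("scene");X,m=seg(p,f,M);cv2.imwrite("pics/s4.png",cv2.resize(p["frame"][165:225,180:260,::-1],(800,600),interpolation=cv2.INTER_CUBIC))
for k,v in m.items():
    q=X[v]
    if len(q):print(k,len(q),np.round(np.median(q,0),1),np.round(q.min(0),1),np.round(q.max(0),1))
o=readout.get_obs();t=np.linalg.inv(M)@np.append(o["tool_pos"],1);print("tcp px",p["cx"]+f*t[0]/t[2],p["cy"]+f*t[1]/t[2],o["contact_force"],o["finger_force"],o["moment"])
E
```

```text
blue 2020 [554.6  46.8 140.7] [514.1 -61.7 120.8] [580.3 147.7 156.8]
yel 2 [561.6  22.9 151.2] [559.8  22.6 150. ] [563.5  23.2 152.4]
ora 333 [573.8 -74.4 190.9] [526.  -99.9 145.2] [587.8  32.8 244.3]
tcp px 217.81145574249123 202.13044248375058 [-0.43682398  0.20058103  3.55203619] 2.168762879446149 [-0.08147005  0.0157081  -0.0006039 ]
```

View pics/s4.png

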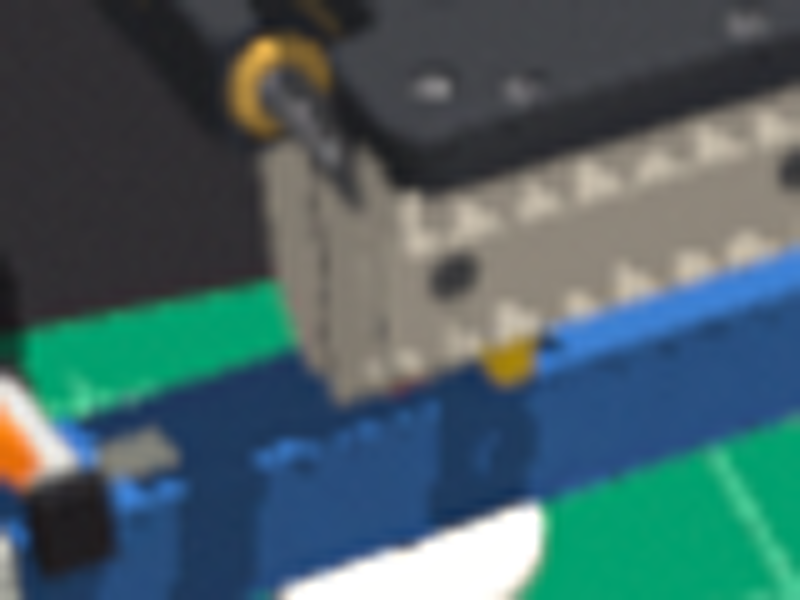

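The crop shows the tip at about (340,400), just over the sleeve, with a sliver of red under it at (400,385). The yellow ridge is just ahead at (510,365), so I keep lowering in small steps.

step_arm:
  series: "1 0 0 0.004 0 0 0;1 0 0 0.004 0 0 0;1 0 0 0.004 0 0 0"

```text
time: 10.65
tool_pos: [550.0, 5.2, 145.2]
tcp_rot: [3.141, -0.0, 1.745]
contact_force: [1.0, -0.5, 5.6]
grip_width: 0.4
finger_force: 2.4
```

step_arm:
  series: "1 0 0 0.004 0 0 0;1 0 0 0.004 0 0 0;1 0 0 0.004 0 0 0"

```text
time: 10.95
tool_pos: [550.0, 5.2, 145.0]
tcp_rot: [3.141, 0.0, 1.745]
contact_force: [-0.2, 0.1, 6.2]
grip_width: -0.1
finger_force: 2.9
```

step_arm:
  series: "1 0.012 0 0 0 0 0;1 0.025 0 0 0 0 0;1 0.025 0 0 0 0 0;1 0.025 0 0 0 0 0"

```text
time: 11.35
tool_pos: [549.9, 6.5, 145.1]
tcp_rot: [3.141, 0.001, 1.744]
contact_force: [0.4, -1.6, 6.2]
grip_width: 0.2
finger_force: 2.7
```

step_arm:
  series: "1 0.0125 0 0 0 0 0;1 0.0125 0 0 0 0 0;1 0.0125 0 0 0 0 0"

```text
time: 11.65
tool_pos: [549.8, 7.4, 145.1]
tcp_rot: [3.141, 0.001, 1.745]
contact_force: [0.3, -2.7, 6.2]
grip_width: 0.8
finger_force: 2.6
```

step_arm:
  series: "1 0.0125 0 0 0 0 0;1 0.0125 0 0 0 0 0;1 0.0125 0 0 0 0 0"

```text
time: 11.95
tool_pos: [549.7, 8.0, 145.1]
tcp_rot: [3.141, 0.002, 1.745]
contact_force: [1.1, -4.0, 5.0]
grip_width: 0.4
finger_force: 3.5
```

step_arm:
  series: "1 0.0125 0 0 0 0 0;1 0.0125 0 0 0 0 0;1 0.0125 0 0 0 0 0"

```text
time: 12.25
tool_pos: [549.5, 8.9, 145.1]
tcp_rot: [3.141, 0.002, 1.745]
contact_force: [-0.2, -4.6, 4.3]
grip_width: 0.4
finger_force: 3.6
```

step_arm:
  series: "1 0.0125 0 0 0 0 0;1 0.0125 0 0 0 0 0;1 0.0125 0 0 0 0 0"

```text
time: 12.55
tool_pos: [549.3, 10.0, 145.1]
tcp_rot: [3.141, 0.002, 1.745]
contact_force: [1.0, -6.1, 4.7]
grip_width: 0.9
finger_force: 3.6
```

step_arm:
  series: "1 0.0125 0 0 0 0 0;1 0.0125 0 0 0 0 0;1 0.0125 0 0 0 0 0"

```text
time: 12.85
tool_pos: [549.2, 10.7, 145.0]
tcp_rot: [3.141, 0.002, 1.744]
contact_force: [1.4, -6.6, 4.6]
grip_width: 0.5
finger_force: 3.5
```

step_arm:
  series: "1 0.0125 0 0 0 0 0;1 0.0125 0 0 0 0 0;1 0.0125 0 0 0 0 0"

```text
time: 13.15
tool_pos: [549.1, 11.2, 145.1]
tcp_rot: [3.141, 0.003, 1.744]
contact_force: [1.0, -8.5, 4.9]
grip_width: 0.0
finger_force: 4.4
```

step_arm:
  series: "1 0.0125 0 0 0 0 0;1 0.0125 0 0 0 0 0;1 0.0125 0 0 0 0 0"

```text
time: 13.45
tool_pos: [549.0, 12.0, 145.1]
tcp_rot: [3.141, 0.003, 1.744]
contact_force: [1.5, -8.6, 4.5]
grip_width: 0.3
finger_force: 4.5
```

step_arm:
  series: "1 0.0125 0 0 0 0 0;1 0.0125 0 0 0 0 0;1 0.0125 0 0 0 0 0"

```text
time: 13.75
tool_pos: [548.5, 14.1, 145.0]
tcp_rot: [3.141, 0.001, 1.744]
contact_force: [1.5, -5.6, 3.4]
grip_width: 0.7
finger_force: 3.4
```

step_arm:
  series: "1 0.0125 0 0 0 0 0;1 0.0125 0 0 0 0 0;1 0.0125 0 0 0 0 0"

```text
time: 14.05
tool_pos: [548.2, 15.9, 144.9]
tcp_rot: [3.141, 0.0, 1.745]
contact_force: [1.7, -3.6, 4.7]
grip_width: 0.3
finger_force: 3.6
```

step_arm:
  series: "1 0.0125 0 0 0 0 0;1 0.0125 0 0 0 0 0;1 0.0125 0 0 0 0 0"

```text
time: 14.35
tool_pos: [547.9, 17.1, 144.9]
tcp_rot: [3.141, -0.0, 1.745]
contact_force: [1.0, -2.3, 4.6]
grip_width: 0.7
finger_force: 3.4
```

step_arm:
  series: "1 0.02 0 0 0 0 0;1 0.04 0 0 0 0 0;1 0.06 0 0 0 0 0;1 0.06 0 -0.02 0 0 0;1 0.06 0 -0.03 0 0 0;1 0.06 0 -0.03 0 0 0"

```text
time: 14.95
tool_pos: [546.5, 22.0, 146.6]
tcp_rot: [-3.14, -0.001, 1.745]
contact_force: [1.3, -2.1, -0.6]
grip_width: 0.6
finger_force: 1.0
```

```bash
python3 - <<'E'
from h import *
o=readout.get_obs();print(o["tool_pos"],o["contact_force"],o["finger_force"])
for c in("scene","top"):
    p,f,M=cam(c);X,m=seg(p,f,M);save(p,c+"5")
    for k,v in m.items():
        q=X[v]
        if len(q):print(c,k,len(q),np.round(np.median(q,0),1),np.round(q.min(0),1),np.round(q.max(0),1))
E
```

```text
[546.47258901  22.04483221 146.64593607] [ 1.29490449 -2.10417961 -0.57538244] 1.0295816883444786
scene blue 1996 [551.9  61.  140.7] [511.7 -47.9 121. ] [577.3 162.7 154.8]
scene yel 4 [557.8  38.  152. ] [556.9  36.7 150.5] [558.6  39.7 152.6]
scene red 1 [546.4 -46.8 146.5] [546.4 -46.8 146.5] [546.4 -46.8 146.5]
scene ora 342 [571.3 -57.5 194.2] [521.2 -85.6 146. ] [609.7  55.2 255.7]
top blue 826 [529.3 121.2 148.4] [511.1  83.7 141. ] [549.1 161.3 152. ]
```

step_arm:
  series: "1 0.04 0 0 0 0 0;1 0.08 0 0 0 0 0;1 0.12 0 0 0 0 0;1 0.16 0 0 0 0 0;1 0.2 0 0 0 0 0;1 0.24 0 0 0 0 0;1 0.28 0 0 0 0 0;1 0.32 0 0 0 0 0;1 0.32 0 0 0 0 0;1 0.32 0 0 0 0 0"

```text
time: 16.05
tool_pos: [542.3, 47.6, 147.2]
tcp_rot: [-3.141, -0.001, 1.745]
contact_force: [-0.2, -0.5, 0.0]
grip_width: 0.4
finger_force: 0.0
```

```bash
cat > q.py <<'E'
from h import *
o=readout.get_obs();print(o["tool_pos"],o["contact_force"],o["finger_force"])
p,f,M=cam("scene");X,m=seg(p,f,M);save(p,"s_last")
for k,v in m.items():
        q=X[v]
        if len(q):print(k,len(q),np.round(np.median(q,0),1),np.round(q.min(0),1),np.round(q.max(0),1))
E
python3 q.py
```

```text
[542.25844742  47.558302   147.16625478] [-0.17356818 -0.46250566  0.01428463] 0.0
blue 1888 [547.2  88.8 140.3] [506.2 -20.8 121.3] [572.3 190.  154. ]
yel 4 [552.8  64.5 153. ] [551.6  63.1 151.6] [556.6  67.1 153.7]
red 24 [553.9   6.1 150.3] [550.8   3.1 145.5] [554.9   9.7 154.7]
ora 318 [566.7 -29.6 196. ] [520.9 -58.1 146.8] [580.6  79.6 245.3]
```

```bash
python3 -c "
import cv2
a=cv2.imread('pics/scene.png')[150:240,150:270];b=cv2.imread('pics/s_last.png')[150:240,150:270]
import numpy as np
cv2.imwrite('pics/cmp.png',cv2.resize(np.hstack([a,b]),(800,300),interpolation=cv2.INTER_CUBIC))"
```

```text
(no output)
```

View pics/cmp.png

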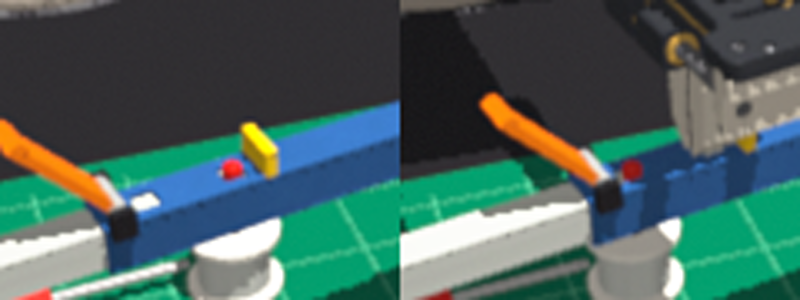

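The right half shows the red button up at (632,170) behind the lock hinge, at the same place and size as at the start. It has popped through the second hole and the tip carries no load, so I back off, lift and move over the lock.

step_arm:
  series: "1 -0.03 0 0 0 0 0;1 -0.03 0 0 0 0 0;1 -0.03 0 -0.5 0 0 0;1 -0.03 0 -0.97 0 0 0;1 -0.03 0 -0.97 0 0 0;1 -0.5 0 -0.97 0 0 0;1 -1 0 -0.97 0 0 0;1 -1 0 -0.97 0 0 0;1 -1 0 -0.97 0 0 0"

```text
time: 17.0
tool_pos: [556.1, -32.5, 224.1]
tcp_rot: [-3.141, -0.001, 1.742]
contact_force: [0.2, 1.1, 1.5]
grip_width: 0.6
finger_force: 0.0
```

```bash
python3 q.py; python3 - <<'E'
from h import *
p,f,M=cam("scene")
cv2.imwrite('pics/s6.png',cv2.resize(p["frame"][130:250,130:290,::-1],(800,600),interpolation=cv2.INTER_CUBIC))
E
```

```text
[556.0966766  -32.47359929 224.06688681] [0.18708096 1.0816496  1.46185691] 0.0
blue 2142 [544.3  92.6 143.4] [505.8 -19.2 121.1] [571.  192.2 153.5]
yel 63 [543.2  64.6 160.8] [529.2  60.5 149.7] [555.1  69.7 163.7]
red 21 [554.    5.9 151.2] [545.5 -16.  145.5] [556.5  10.  153.4]
ora 224 [566.5 -36.5 186.7] [537.5 -56.5 147.2] [573.5 -12.3 206.2]
```

View pics/s6.png

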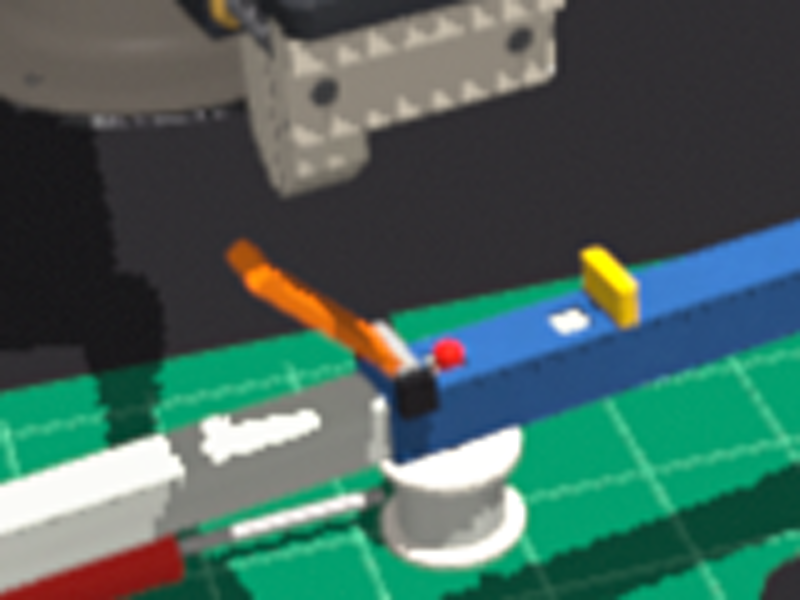

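The view shows the button up at (450,353) just ahead of the hinge, the first hole empty at (570,320) and the lock still open with its end at (240,255). The tip is above it.

step_arm:
  series: "1 -0.137 0 0.1 0 0 0;1 -0.137 0 0.2 0 0 0;1 -0.137 0 0.28 0 0 0;1 -0.137 0 0.31 0 0 0;1 -0.137 0 0.34 0 0 0;1 -0.137 0 0.37 0 0 0;1 -0.137 0 0.4 0 0 0;1 -0.137 0 0.43 0 0 0;1 -0.137 0 0.46 0 0 0"

```text
time: 18.0
tool_pos: [558.4, -42.7, 188.0]
tcp_rot: [3.141, 0.0, 1.745]
contact_force: [-0.0, 0.7, 1.6]
grip_width: 0.2
finger_force: 0.6
```

step_arm:
  series: "1 0 0 0.03 0 0 0;1 0 0 0.06 0 0 0;1 0 0 0.09 0 0 0;1 0 0 0.12 0 0 0;1 0 0 0.15 0 0 0"

```text
time: 18.5
tool_pos: [558.4, -42.7, 175.9]
tcp_rot: [3.141, 0.0, 1.745]
contact_force: [0.4, -0.8, 1.3]
grip_width: 0.4
finger_force: 0.7
```

step_arm:
  series: "1 0 0 0.03 0 0 0;1 0 0 0.06 0 0 0;1 0 0 0.09 0 0 0;1 0 0 0.12 0 0 0;1 0 0 0.15 0 0 0;1 0 0 0.18 0 0 0;1 0 0 0.2 0 0 0;1 0 0 0.2 0 0 0"

```text
time: 19.3
tool_pos: [558.2, -42.6, 159.7]
tcp_rot: [-3.141, -0.0, 1.745]
contact_force: [0.0, -0.2, 1.6]
grip_width: 0.5
finger_force: 0.4
```

step_arm:
  series: "1 0 0 0.0125 0 0 0;1 0 0 0.025 0 0 0;1 0 0 0.025 0 0 0;1 0 0 0.025 0 0 0"

```text
time: 19.7
tool_pos: [558.3, -42.6, 158.0]
tcp_rot: [-3.141, -0.0, 1.745]
contact_force: [0.6, -0.6, 1.4]
grip_width: 0.6
finger_force: 0.4
```

step_arm:
  series: "1 0 0 0.0125 0 0 0;1 0 0 0.025 0 0 0;1 0 0 0.025 0 0 0;1 0 0 0.025 0 0 0"

```text
time: 20.1
tool_pos: [558.3, -42.6, 155.9]
tcp_rot: [-3.142, -0.0, 1.745]
contact_force: [-0.3, -0.4, 0.5]
grip_width: 0.5
finger_force: 0.4
```

step_arm:
  series: "1 0 0 0.0125 0 0 0;1 0 0 0.0125 0 0 0;1 0 0 0.0125 0 0 0"

```text
time: 20.4
tool_pos: [558.4, -42.6, 155.1]
tcp_rot: [3.141, -0.0, 1.745]
contact_force: [-0.1, -0.3, 2.4]
grip_width: 0.3
finger_force: 1.0
```

step_arm:
  series: "1 0 0 0.0125 0 0 0;1 0 0 0.0125 0 0 0;1 0 0 0.0125 0 0 0"

```text
time: 20.7
tool_pos: [558.5, -42.6, 154.6]
tcp_rot: [3.141, 0.0, 1.745]
contact_force: [-1.5, -0.0, 6.2]
grip_width: 0.6
finger_force: 2.8
```

step_arm:
  series: "1 0 0 0.008 0 0 0;1 0 0 0.008 0 0 0;1 0 0 0.008 0 0 0;1 0 0 0.008 0 0 0"

```text
time: 21.1
tool_pos: [558.6, -42.6, 154.3]
tcp_rot: [3.14, 0.0, 1.745]
contact_force: [-2.0, 1.3, 8.2]
grip_width: 0.4
finger_force: 3.8
```

step_arm:
  series: "1 0 0 -0.1 0 0 0;1 0 0 -0.5 0 0 0;1 0 0 -1 0 0 0;1 0 -0.5 -1 0 0 0;1 0 -1 -1 0 0 0;1 0 -1 -1 0 0 0;1 0 -1 -1 0 0 0"

```text
time: 21.8
tool_pos: [479.4, -56.5, 233.9]
tcp_rot: [3.141, 0.0, 1.744]
contact_force: [-0.2, -0.8, 0.4]
grip_width: 0.4
finger_force: 0.0
```

```bash
python3 q.py; python3 - <<'E'
from h import *
p,f,M=cam("scene")
a=cv2.resize(p["frame"][130:250,110:270,::-1],(800,600),interpolation=cv2.INTER_CUBIC)
cv2.imwrite('pics/s7.png',a)
X,m=seg(p,f,M);q=X[m["ora"]]
for y in range(-80,-10,10):
    s=q[abs(q[:,1]-y)<5]
    if len(s):print(y,np.percentile(s[:,2],[10,90]).round(1))
E
```

```text
[479.36076739 -56.51320076 233.91375627] [-0.23022545 -0.80289224  0.38842514] 0.0
blue 2142 [544.2  93.9 143.2] [506.5 -16.1 121.6] [573.5 191.6 156.3]
yel 65 [544.3  64.7 160.6] [528.8  60.8 149.9] [554.8  69.4 163.4]
red 20 [553.7   5.9 150.5] [550.2   3.2 145.8] [557.6   9.9 152.9]
ora 213 [567.7 -47.  155.9] [540.9 -76.3 143.9] [577.6 -13.4 160.5]
-80 [153.6 157.6]
-70 [152.2 158.4]
-60 [152.1 157.6]
-50 [152.5 157.4]
-40 [152.2 157.7]
-30 [151.9 156.9]
-20 [152.4 157.4]
```

View pics/s7.png

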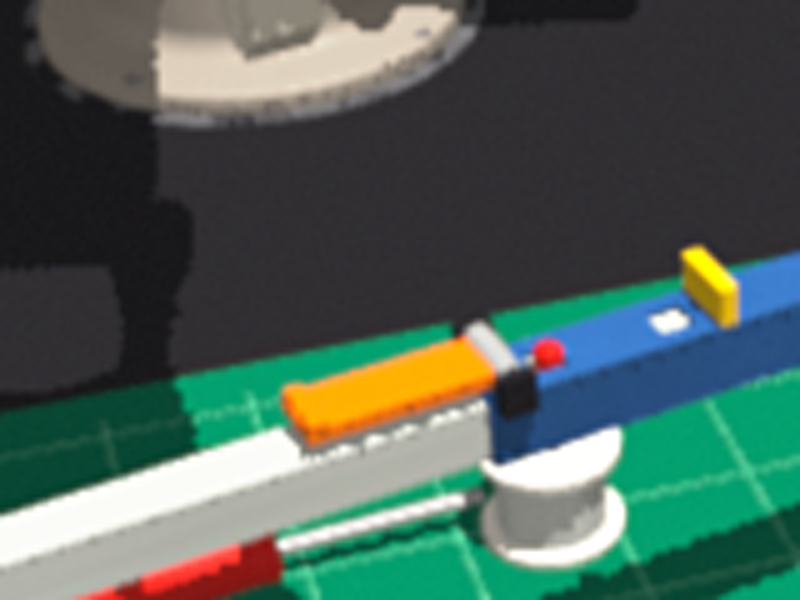

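The lock lies flat from (290,410) to (490,360), with the same height along its whole length. The button is up at (550,352) in the second hole, the other things have not moved, and the arm is clear.

```bash
python3 -c "
from plant import order
print(order.close_job())"
```

```text
the job is handed in; nothing more can be done
None
```

I pulled the boom out to its second hole: the red button has popped up there, the orange lock lies flat, the highest force I read was about 9 N, and the job was handed in at about 22 s with the arm clear (verdict not shown).

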